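Pull-test a newly fitted power supply with a spring gauge

ROBOT

A 7-joint arm with a two-finger parallel gripper is mounted at the origin on the work surface. World frame = base frame: x ahead of the robot, y to its left, z up, the work surface at z = 0. Lengths are in m, angles in rad, forces in N, time in s.
With the tool pointing down it reaches from about 0.425 to 1.025 m from the base axis. Payload 9.4 kg.
Tool frame: the origin (TCP) lies midway between the tips of the shut fingers; the grasp point (between the pads) lies env.grip_point_offset behind it (env.grip_point_offset is the distance from the TCP to the grasp point, in m); z points along the fingers, y is the line along which they close (so a half turn about z gives the same grasp; the last joint's range is limited). The gripper opens to 85 mm and grips with 20 to 120 N. Pads are 22 mm wide; open, the fingers measure 114 mm over their backs; the gripper's body (76 mm by 85 mm) begins 54 mm behind the grasp point. The pads swing forward as they close: fully open they stand 13 mm farther back than shut.
Start: joints at [-1.394, 0.599, -0.003, 1.599, 0.002, 0.943, -0.08], TCP at [0.182, 0.702, 0.231] pointing down, gripper open.
Joint ranges: [-2.57, 2.57], [-0.35, 1.97], [-1.29, 1.29], [0.11, 2.56], [-1.05, 4.19], [0.11, 1.86], [-2.63, 2.63]. Speed limits (rad/s): [2.22, 2.22, 3.01, 3.01, 3.14, 3.14, 3.14].

INTERFACE

Orientations are given as a unit quaternion [w, x, y, z].
In Python, from workcell import env gives the robot as it stands. The module is installed in compiled form; this text tells all that it offers. Calls block until the motion is done:
- env.move_ptp(position, orientation): joint-space move of the TCP to a pose.
- env.movel(position, ori=None, speed=0.15): straight line of the TCP; ori=None keeps the orientation; speed is the mean speed in m/s.
- env.move_j(angles): joint-space move.
- env.move_gripper(opening, effort=None): opening from 0.0 (shut) to 1.0 (fully open); effort is the grip in N (None keeps the last); returns when the fingers have stopped.
- env.wait(seconds).
- env.inverse_kinematics(position, orientation): joint angles nearest the present ones, or None.
- env.capture(name): name is "scene" or "side" or "wrist"; returns the picture (400x640x3 uint8, blue, green, red); there is no depth.
- env.camera_model(name): a dict with "fx", "fy", "cx", "cy" (pixels), "dist" ([k1, k2, p1, p2, k3] as OpenCV has them; the pictures are not rectified), "R" (3x3) and "t" (3): a world point X has camera coordinates R X + t. Camera axes: x right, y down, z forward; pixel columns grow to the right and rows downward; lengths in m; the calibration is good to about 2 mm. A picture is of the moment at which its call begins: read the wrist's pose just before it. camera_model takes no time and is no camera call; for the wrist camera it gives the pose at the moment of the call.
A pose or a line that the arm cannot do raises env.PlanningError and nothing moves.
- env.sign_off(): hands the job in; it is judged then, once.
Readings, each from a call of its own:
- env.get_clock(): time.
- env.get_q(): joint angles.
- env.get_joint_vel(): joint speeds.
- env.get_joint_efforts(): joint torques, N m.
- env.get_tcp_pos(): TCP position.
- env.get_orientation(): TCP orientation.
- env.get_wrist_force(): force on the tool from outside, world axes, zero at the start.
- env.get_moment(): the same for the moment, N m.
- env.get_gripper_width(): opening from 0.0 (shut) to 1.0 (fully open).
- env.get_grip_force(): force on a finger pad.
Only numpy, scipy, OpenCV 4.12 (cv2) and the standard library are available. Lean on these libraries where they do the work, as an engineer would, in place of code of your own. Each camera call takes 0.05 s, during which the arm holds its last target. There are 200 camera calls.

TASK

The power supply with the blue handle has just been pushed into the switch and its latch needs a pull test. Take the orange spring gauge out of the black tote, hook it over the blue handle and pull straight out, level and in line with the supply, until the red mark on the gauge's rod stands at the mouth of the gauge, without overrunning it. Finish while still holding the gauge steady at that mark with the hook on the handle, and leave the other things in the tote and on the bench where they are.

Things in the scene. Friction and masses are not known exactly. Their poses are not given: they have to be found in the camera images.
- gauge: Spring pull gauge, orange case, loose on the tote floor, paper scale up. Origin: centre of its underside; x along it to the hook, z up. Case x -52..52 mm, 26 wide, 40 high, flat sides: grip there. Black rear cap to x -62, 30 wide; wire loop to x -76. Black nose x 52..64, 20 mm diameter, rod axis at z 28; its front face (x 64) is the mouth. 0.16 to 0.24 kg.
- gauge_rod (a joint): How far the gauge's steel rod (8 mm diameter) is drawn out of the mouth, in m: 0 at rest, stop at 0.060. The inner spring pulls it back in: 4 N at 0, 0.2 N more per mm. The red mark, a 6 mm wide band round the rod, is hidden inside at rest and its middle stands at the mouth at 0.040 (12 N).
- gauge_hook (a point): The hook: the rod's front end turns straight down into a plain round leg of 6 mm diameter. Point on the leg's axis; at rest at x 103, y 0, z 12.5 mm from the gauge's origin (moves out in x with the rod). The leg reaches from the rod's underside (z 24) down to z 1. Axes as the gauge's.
- supply: Power supply locked in either of the switch's two bays: aluminium faceplate 73.5 mm wide, 40 high, standing 4 mm proud of the switch's face, with blue U handle. Does not move. Origin: on the switch's face at the lower middle of the module, 6 mm above the bench; x points into the switch, y left, z up. Straight out means along -x.
- supply_handle (a point): Middle of the blue handle's cross bar: 7 mm diameter, along y, its two side arms at y -28 and +28 mm from here run back to the faceplate. 42 mm out from the switch's face, 30 mm above the bench; clear gap behind the bar to the faceplate 34 mm. Axes as the supply's.
- blank: Blank filler module with a black handle of the same shape, in the other bay, its middle 82 mm beside the supply's. Fixed; not the one to test.
- switch: The rack switch, fixed on the bench, 440 mm wide, 330 mm deep, top 50 mm above the bench, its module side to the robot. Origin: on the bench under the face, midway between the two bays; x points into the switch; the body reaches from y -85 to +355 mm.
- tote: Open black parts tote, fixed, outside 340 (x) by 300 (y) mm, walls 5 mm thick and 65 mm high, rim lip 6 mm wider; inner floor 5 mm above the bench. Origin: centre of its underside.
- table: The bench; its top is at z = 0.
- screwdriver: Yellow screwdriver, 200 mm long, lying along the tote's +y wall; bystander.
- spanner: Steel spanner, 180 mm long, lying along the tote's -y wall; bystander.
- bracket: Dark steel angle bracket, 150 by 28 by 28 mm, lying along the tote's -x wall; bystander.
- optic: Small aluminium plug-in module with blue end, 66 by 14 by 12 mm, lying along the tote's +x wall; bystander.
- phone: Phone, 150 by 74 by 9 mm, flat on the bench left of the robot's middle; bystander.
- jar: Jar with grey lid, 64 mm diameter, 70 mm high, on the bench left of the middle; bystander.
- converter: White box with four sockets, 100 by 75 by 26 mm, on the bench left of the middle; bystander.
There are look-alikes about, which are no part of the job. There is more than one size of the gauge; the one meant has the size given above.

How it is judged:
By the outcome, as a careful person would: the job done as asked, in the order asked, and still so for the second after the job is handed in, while the arm keeps its last pose, push and grip.
It also fails if it takes over 48 s, if anything falls off the work surface, if the arm or the gripper's body presses on something with over 40 N, if the wrist force passes 120 N, or if a joint passes its speed limit or range.

## Working session

There is one attempt and no reset: what is moved stays moved. The work goes in short steps, each a Python script; the robot and the scene stay as the last script left them, time stands still between calls to the robot, and variables do not carry over. Pictures are saved under pics/ and viewed, at most 10 in all, crops included, and the job is handed in when it is done.

```bash
mkdir -p pics; cat > h.py <<'E'
from workcell import env
import numpy as np, cv2
def cam(n):
    m=env.camera_model(n); K=np.array([[m['fx'],0,m['cx']],[0,m['fy'],m['cy']],[0,0,1.]])
    return K,np.array(m['dist'],float),np.array(m['R'],float),np.array(m['t'],float)
def ray(c,p):
    K,d,R,t=c; u=cv2.undistortPoints(np.array([[p]],float),K,d)[0,0]
    return -R.T@t, R.T@np.array([u[0],u[1],1.])
def onz(c,p,z):
    o,v=ray(c,p); return o+v*(z-o[2])/v[2]
def tri(cs,ps):
    A=np.zeros((3,3));b=np.zeros(3)
    for c,p in zip(cs,ps):
        o,v=ray(c,p); v=v/np.linalg.norm(v);M=np.eye(3)-np.outer(v,v);A+=M;b+=M@o
    return np.linalg.solve(A,b)
def proj(c,X):
    K,d,R,t=c; return cv2.projectPoints(np.atleast_2d(np.array(X,float)),cv2.Rodrigues(R)[0],t,K,d)[0][:,0]
E
python3 - <<'E'
from h import *
print(env.get_clock(),env.grip_point_offset,env.get_orientation())
for n in("scene","side","wrist"):
    c=cam(n);print(n,-c[2].T@c[3],c[2][2],c[0][0,0])
    cv2.imwrite(f'pics/{n}0.png',env.capture(n))
a=[cv2.imread(f'pics/{n}0.png') for n in("scene","side","wrist")]
E
```

```text
0.0 0.0187 [-2.54668430e-05  1.26505443e-01  9.91965584e-01 -8.07135122e-04]
scene [ 1.3058246  -0.23466137  0.83043601] [-0.71997197  0.20909203 -0.66175591] 370.50492776686565
side [ 0.20849841 -0.95699165  0.66000817] [ 0.22056787  0.83122443 -0.51030948] 412.19600200605856
wrist [0.11130135 0.71948685 0.37389391] [ 0.27517542 -0.07328366 -0.95859689] 292.57180476676643
```

View pics/scene0.png

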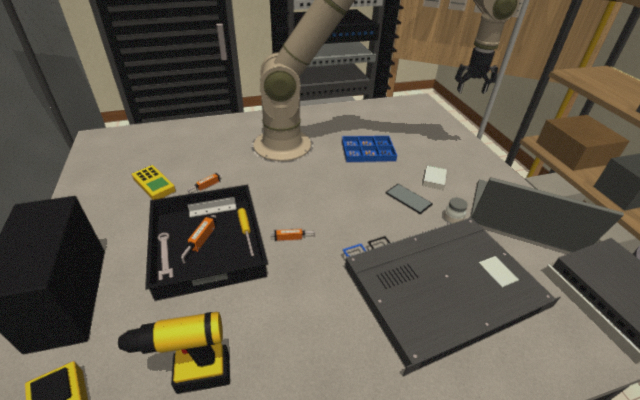

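View pics/side0.png

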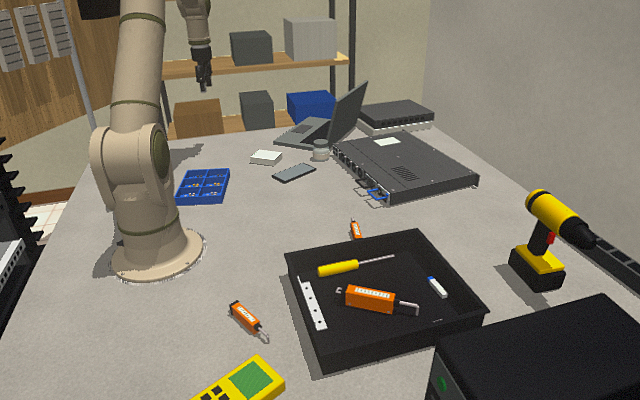

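The scene view shows three orange gauges: one in the tote (scene 200,235; side 370,298) and two on the bench (scene 289,235 and 207,182), which look smaller. The one in the tote fits. The blue handle is at scene (355,250) / side (375,195) and the black one beside it at (378,242). I'll confirm with an enlarged crop.

```bash
python3 - <<'E'
import cv2,numpy as np
s=cv2.imread('pics/scene0.png');d=cv2.imread('pics/side0.png')
def cr(i,x,y,w,h): return cv2.resize(i[y:y+h,x:x+w],(400,300),interpolation=cv2.INTER_CUBIC)
o=np.vstack([np.hstack([cr(s,165,205,80,60),cr(d,325,270,100,75)]),np.hstack([cr(s,330,220,80,60),cr(d,330,150,80,60)])])
cv2.imwrite('pics/crop1.png',o)
E
```

```text
(no output)
```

View pics/crop1.png

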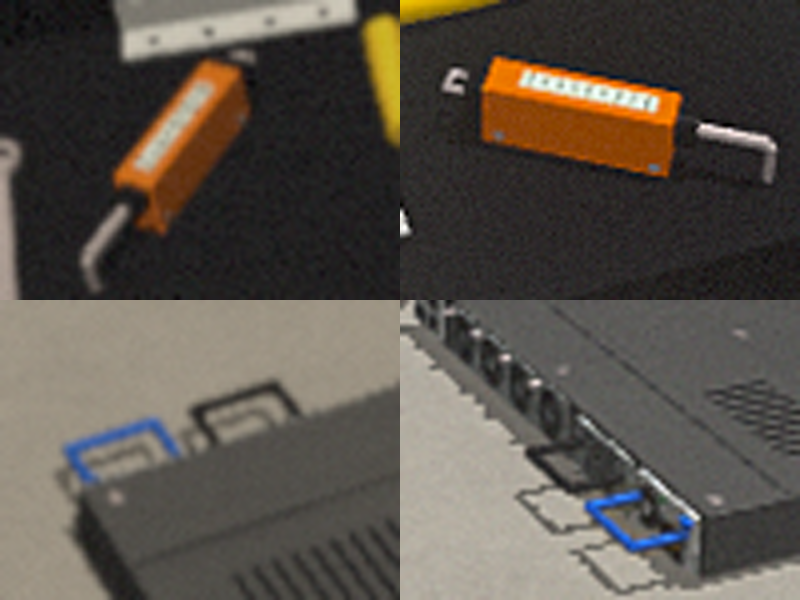

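The top crops confirm it: the tote gauge is the full-size one, with its hook toward +x/-y. The bottom crops show the blue handle in the -y bay, with bar corners at scene (344,250)/(361,244) and side (376,199)/(368,191).

```bash
python3 - <<'E'
from h import *
cs=[cam('scene'),cam('side')]
S=lambda x,y,o,k:(o[0]+(x+.5)/k-.5,o[1]+(y+.5)/k-.5)
g={'RN':((205,60),(85,90)),'RF':((243,80),(100,58)),'FN':((115,178),(270,118)),'FF':((160,195),(280,93)),'hooktip':((95,288),(370,180))}
P={}
for k,(a,b) in g.items():
    P[k]=tri(cs,[S(*a,(165,205),5),S(*b,(325,270),4)]);print(k,P[k].round(4))
h={'B-':((70,150),(230,245)),'B+':((157,122),(190,205))}
for k,(a,b) in h.items():
    P[k]=tri(cs,[S(*a,(330,220),5),S(*b,(330,150),5)]);print(k,P[k].round(4))
d=(P['FN']+P['FF']-P['RN']-P['RF']);print('L',np.linalg.norm(d)/2,'yaw',np.degrees(np.arctan2(d[1],d[0])),'W',np.linalg.norm(P['RN']-P['RF']))
b=P['B+']-P['B-'];print('bar',np.linalg.norm(b),'out-yaw',np.degrees(np.arctan2(b[1],b[0]))-90,(P['B+']+P['B-'])/2)
c=cam('wrist');R=c[2];q=env.get_orientation()
from scipy.spatial.transform import Rotation as Ro
T=Ro.from_quat(np.r_[q[1:],q[0]]).as_matrix();print('cam in tool',T.T@(-R.T@c[3]-env.get_tcp_pos()),T.T@R[2])
E
```

```text
RN [ 0.4228 -0.3251  0.0442]
RF [ 0.4406 -0.3024  0.041 ]
FN [ 0.51   -0.3783  0.0458]
FF [ 0.5253 -0.3553  0.04  ]
hooktip [ 0.5598 -0.3995  0.0085]
B- [0.6424 0.0512 0.0315]
B+ [0.6363 0.1062 0.0324]
L 0.10105360192160208 yaw -31.71055943656244 W 0.028990554573436942
bar 0.05539858956484444 out-yaw 6.355629051303907 [0.6393424  0.0786931  0.03196287]
cam in tool [ 0.07291409 -0.00038851 -0.14342063] [-2.84637194e-01 -4.58091353e-04  9.58635206e-01]
```

```bash
cat >> h.py <<'E'
def quat(yaw): # tool down, tool x at yaw
    a=yaw/2; return np.array([0,np.cos(a),np.sin(a),0])
def see(n,f):
    c=cam(n); im=env.capture(n); cv2.imwrite('pics/'+f,im); np.savez('pics/'+f+'.npz',K=c[0],d=c[1],R=c[2],t=c[3]); return im,c
def ld(f):
    z=np.load('pics/'+f+'.npz'); return z['K'],z['d'],z['R'],z['t']
E
python3 - <<'E'
from h import *
y=np.radians(-31.7)
print(env.inverse_kinematics([.475,-.34,.17],quat(y)),env.inverse_kinematics([.543,.07,.03],quat(np.radians(6.4))))
env.move_ptp([.475,-.34,.17],quat(y)); print(env.get_clock(),env.get_wrist_force())
im,c=see('wrist','w1.png'); print(env.get_q())
cv2.imwrite('pics/w1c.png',im)
E
```

```text
[-0.1282346   0.78425295  1.11177317  2.02445797 -0.90321048  0.93783215
 -0.64725332] [-0.50611053  0.74558183  0.4153167   2.16562664 -0.80981641  0.38761672
 -0.88061458]
3.9167 [-0.71878739 -0.42886193 -0.73935728]
[-0.12887473  0.7842734   1.11134379  2.02432962 -0.90319225  0.93791658
 -0.64720481]
```

View pics/w1.png

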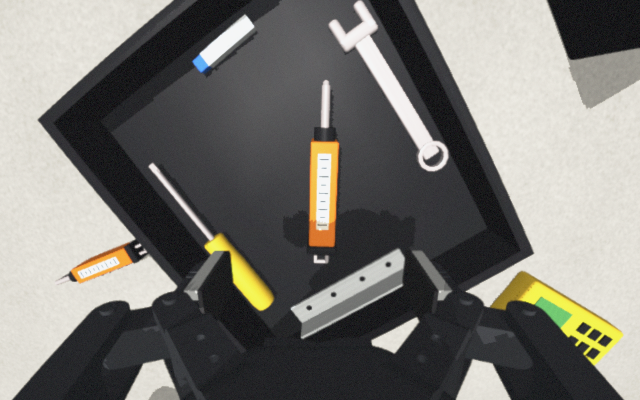

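The wrist view shows the gauge (case centre ≈ 323,195, rod end 326,81) with plenty of finger room at the sides; the bracket, spanner and screwdriver are clear. I'll fit the case and grasp.

```bash
python3 - <<'E'
from h import *
from scipy.optimize import least_squares
c=ld('w1.png'); im=cv2.imread('pics/w1.png'); hsv=cv2.cvtColor(im,cv2.COLOR_BGR2HSV)
m=cv2.inRange(hsv,(5,140,60),(25,255,255)); m[:, :290]=0; m[:,360:]=0; m[:120]=0; m[255:]=0
hull=lambda p:cv2.convexHull(p.astype(np.float32))[:,0]
ys,xs=np.nonzero(m); print(xs.min(),xs.max(),ys.min(),ys.max())
# silhouette moments vs. projected case box (row-wise edges)
rows=range(150,240,6)
L=[xs[ys==r].min()-.5 for r in rows];Rr=[xs[ys==r].max()+.5 for r in rows]
box=np.array([[x,y,z] for x in(-.052,.052) for y in(-.013,.013) for z in(0,.04)])
def sil(p):
    a=p[2];Rz=np.array([[np.cos(a),-np.sin(a),0],[np.sin(a),np.cos(a),0],[0,0,1]])
    h=cv2.convexHull(proj(c,box@Rz.T+[p[0],p[1],.005]).astype(np.float32))[:,0]
    return h
def edges(h):
    l=[];r=[]
    for y in rows:
        X=[]
        for A,B in zip(h,np.roll(h,-1,0)):
            if (A[1]-y)*(B[1]-y)<0: X.append(A[0]+(B[0]-A[0])*(y-A[1])/(B[1]-A[1]))
        l.append(min(X));r.append(max(X))
    return np.array(l),np.array(r)
def f(p):
    h=sil(p);l,r=edges(h)
    return np.r_[l-L,r-Rr,3*(h[:,1].min()-ys.min()+.5),3*(h[:,1].max()-ys.max()-.5)]
s=least_squares(f,[.475,-.34,np.radians(-31.7)],loss='soft_l1',x_scale=[.01,.01,.1],diff_step=1e-4)
p=s.x;print(p,np.degrees(p[2]),f(p).round(1)); np.save('g.npy',p)
# height check: hooktip/top centre from w1 and side
X=tri([c,cam('side')],[(325.5,141),(325+275/4,270+104/4)]);print('front top mid tri',X)
E
```

```text
308 338 138 247Traceback (most recent call last):
  File "<stdin>", line 26, in <module>
    return func(*args, **kwargs)
    result = trf(vector_fun.fun, vector_fun.jac, x0, f0, J0, lb, ub, ftol, xtol,
                 gtol, max_nfev, x_scale, loss_function, tr_solver,
                 tr_options.copy(), verbose, callback=callback_wrapped)
    return trf_no_bounds(
        fun, jac, x0, f0, J0, ftol, xtol, gtol, max_nfev, x_scale,
        loss_function, tr_solver, tr_options, verbose, callback=callback)
    f_new = fun(x_new)
    self._update_fun()
    ~~~~~~~~~~~~~~~~^^
    self.f = self.fun_wrapped(xp_copy(self.x))
             ~~~~~~~~~~~~~~~~^^^^^^^^^^^^^^^^^
    return np.atleast_1d(self.fun(x))
                         ~~~~~~~~^^^
    return self.f(x, *self.args, **self.kwargs)
           ~~~~~~^^^^^^^^^^^^^^^^^^^^^^^^^^^^^^
  File "<stdin>", line 24, in f
  File "<stdin>", line 21, in edges
ValueError: min() iterable argument is empty
```

```bash
python3 - <<'E'
from h import *
from scipy.optimize import least_squares
c=ld('w1.png'); im=cv2.imread('pics/w1.png'); hsv=cv2.cvtColor(im,cv2.COLOR_BGR2HSV)
m=cv2.inRange(hsv,(5,140,60),(25,255,255)); m[:, :290]=0; m[:,360:]=0; m[:120]=0; m[255:]=0
def feat(pts):
    M=cv2.moments(cv2.convexHull(pts.astype(np.float32)))
    return np.array([M['m10']/M['m00'],M['m01']/M['m00'],100*.5*np.arctan2(2*M['mu11'],M['mu20']-M['mu02']) % (100*np.pi)]),M['m00']
F,A=feat(cv2.findNonZero(m)[:,0])
box=np.array([[x,y,z] for x in(-.052,.052) for y in(-.013,.013) for z in(0,.04)])
def sil(p):
    a=p[2];Rz=np.array([[np.cos(a),-np.sin(a),0],[np.sin(a),np.cos(a),0],[0,0,1]])
    return proj(c,box@Rz.T+[p[0],p[1],.005])
s=least_squares(lambda p:feat(sil(p))[0]-F,[.475,-.34,np.radians(-31.7)],x_scale=[.01,.01,.1],diff_step=1e-4)
p=s.x;print(p,np.degrees(p[2]),s.fun,'areas',A,feat(sil(p))[1]); np.save('g.npy',p)
X=tri([c,cam('side')],[(325.5,141),(325+275/4,270+104/4)]);print('front top mid tri',X)
E
```

```text
[ 0.46930845 -0.34228816 -0.57376043] -32.87405120534101 [ 4.50492956e-06 -6.54000502e-06  4.02089464e-06] areas 3003.0 2964.4924028683454
front top mid tri [ 0.51394956 -0.37227509  0.05018279]
```

```bash
python3 - <<'E'
from h import *
p=np.load('g.npy');q=quat(p[2])
env.move_gripper(.65,100)
env.movel([p[0],p[1],.06],q,speed=.2)
env.movel([p[0],p[1],.014],None,speed=.1); print(env.get_clock(),env.get_wrist_force())
env.move_gripper(0,100); print(env.get_clock(),env.get_gripper_width()*85,env.get_grip_force(),env.get_wrist_force())
env.movel([p[0],p[1],.13],None,speed=.2); print(env.get_clock(),env.get_gripper_width()*85,env.get_grip_force(),env.get_wrist_force())
# go on towards the handle, viewing stand-off: hook 50 mm short of bar, high
b=np.array([.639,.0787]);a=np.radians(6.4);u=np.array([np.cos(a),np.sin(a)])
t=b-.15*u; env.move_ptp([*t,.13],quat(a)); print(env.get_clock(),env.get_tcp_pos())
see('wrist','w2.png')
E
```

```text
5.6833 [-0.78663969 -0.272041    0.10775097]
6.0667 24.72806257554921 98.6228621006012 [-0.66857756  2.23941917  6.64805916]
6.8 24.709640118964064 98.11099290847778 [ 0.023751   -0.15914956 -1.22635746]
8.3 [0.49035039 0.06075886 0.13005095]
```

View pics/w2.png

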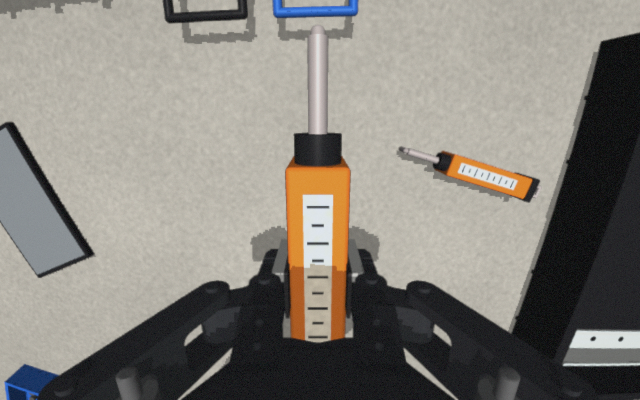

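w2: gauge held in line (nose 318,150; rod end 317,30). The blue handle is ahead, with its bar ≈ row 12 and columns 276–356, cut off by the frame. A small decoy gauge lies to the right at (490,175), clear. I'll move forward for a full view and measure.

```bash
python3 - <<'E'
from h import *
b=np.array([.639,.0787]);a=np.radians(6.4);u=np.array([np.cos(a),np.sin(a)])
env.movel([*(b-.088*u),.13],None,speed=.2); print(env.get_clock(),env.get_tcp_pos())
see('wrist','w3.png')
for f in('w2.png','w3.png'):
    im=cv2.imread('pics/'+f);h=cv2.cvtColor(im,cv2.COLOR_BGR2HSV);m=cv2.inRange(h,(100,150,80),(125,255,255));m[250:]=0
    n,l,s,ce=cv2.connectedComponentsWithStats(m);i=1+np.argmax(s[1:,4]);print(f,s[i])
    x0,w=s[i][0],s[i][2]
    for x in range(x0+2,x0+w,8):
        r=np.nonzero(l[:,x]==i)[0];print((x,int(r.min()),int(r.max())),end=' ')
    print()
E
```

```text
8.8083 [0.55195576 0.0677982  0.12974792]
w2.png [273   0  85  17 873]
(275, 0, 15) (283, 8, 16) (291, 8, 16) (299, 7, 16) (307, 7, 15) (315, 7, 15) (323, 7, 15) (331, 7, 15) (339, 7, 14) (347, 6, 15) (355, 0, 14) 
w3.png [328  42  37  60 667]
(330, 95, 101) (338, 95, 101) (346, 94, 101) (354, 43, 99) (362, 42, 50)
```

View pics/w3.png

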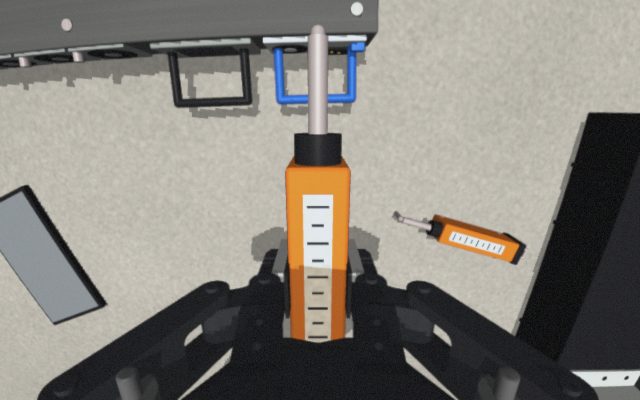

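w3: full handle visible, bar row ≈98, columns ≈276–356, faceplate row ≈45. The rod already crosses above the bar with its end (317,28) in the gap. I'll measure the bar from both views and the gauge pose in hand.

```bash
python3 - <<'E'
from h import *
c2,c3=ld('w2.png'),ld('w3.png')
im=cv2.imread('pics/w3.png');h=cv2.cvtColor(im,cv2.COLOR_BGR2HSV);m=cv2.inRange(h,(100,150,80),(125,255,255));m[250:]=0;m[:,:265]=0;m[:,375:]=0
for x in(274,276,278,282,290,300,330,346,352,356): 
    r=np.nonzero(m[70:,x])[0]+70; print(x,(r.min(),r.max()) if len(r) else None,end=' ')
r98=np.nonzero(m[97])[0];print('cols',r98.min(),r98.max(),[ (int(np.nonzero(m[y])[0].min()),int(np.nonzero(m[y])[0].max())) for y in(60,75,85)])
P2=[(283,12),(347,10.4),(315.5,11.2)]
l=np.mean(np.nonzero(m[70:,290])[0])+70; r=np.mean(np.nonzero(m[70:,342])[0])+70
xc=(r98.min()+r98.max())/2; P3=[(290,l),(342,r),(xc,(l+r)/2)]
print('tri',tri([c2,c3],[P2[2],P3[2]]))
for c,P in((c2,P2),(c3,P3)):
    A,B,C=[onz(c,p,.03) for p in P]; d=A-B; print('C',C.round(4),'yaw',np.degrees(np.arctan2(d[1],d[0]))-90)
# gauge in hand
T=env.get_tcp_pos();a=np.radians(6.4);u=np.array([np.cos(a),np.sin(a)]);v=np.array([-u[1],u[0]])
z0=T[2]-.009
for nm,p,z in(('rodend',(317.5,26.5),.030),('nose-front',(318,133),.036),('casefronttop',(318,165),.040)):
    X=onz(c3,p,z0+z)[:2]-T[:2];print(nm,X@u,X@v)
# gauge axis yaw from rod/nose/case edges
q=env.get_orientation();print(2*np.degrees(np.arctan2(q[2],q[1])))
E
```

```text
274 None 276 (np.int64(70), np.int64(89)) 278 (np.int64(70), np.int64(101)) 282 (np.int64(70), np.int64(103)) 290 (np.int64(96), np.int64(102)) 300 (np.int64(96), np.int64(102)) 330 (np.int64(95), np.int64(101)) 346 (np.int64(94), np.int64(101)) 352 (np.int64(70), np.int64(101)) 356 None cols 277 354 [(275, 355), (276, 355), (276, 355)]
tri [0.63551098 0.07800456 0.03230693]
C [0.6362 0.0779 0.03  ] yaw 7.561101274491946
C [0.6356 0.0782 0.03  ] yaw 7.341847179186445
rodend 0.10498646714393225 -0.0005554435324925982
nose-front 0.06572218224666103 -0.0006704875454604344
casefronttop 0.05382789345736542 -0.00064227298158962
6.304361740536739
```

```bash
cat >> h.py <<'E'
b=np.array([.6355,.0780]);a=np.radians(7.4);u=np.array([np.cos(a),np.sin(a)]);v=np.array([-u[1],u[0]])
def tcp(s,z): return [*(b+(s-.103)*u+.0006*v),z]   # s: hook leg axis past bar axis
E
python3 - <<'E'
from h import *
q=quat(a)
env.movel(tcp(.015,.1),q,speed=.12); env.wait(.2);f0=env.get_wrist_force()
for z in(.055,.04,.0265):
    env.movel(tcp(.015,z),None,speed=.08); f=env.get_wrist_force()-f0; print(env.get_clock(),z,f.round(2))
    if np.abs(f).max()>3: break
else:
    env.wait(.3); f0=env.get_wrist_force(); np.save('f0.npy',f0)
    for s in(.008,.002,-.005,-.012):
        env.movel(tcp(s,.0265),None,speed=.04); env.wait(.2); f=env.get_wrist_force()-f0
        print(env.get_clock(),s,(f[:2]@u).round(2),f.round(2))
see('wrist','w4.png')
E
```

```text
10.175 0.055 [0.81 0.48 0.05]
10.5167 0.04 [ 0.79 -0.41  0.05]
10.8333 0.0265 [0.68 0.66 1.04]
11.6583 0.008 -0.49 [-0.38 -0.88  0.91]
12.1583 0.002 4.49 [4.45 0.65 0.45]
12.6833 -0.005 5.34 [ 5.21  1.29 -1.3 ]
13.2083 -0.012 6.12 [ 6.07  0.76 -0.5 ]
```

View pics/w4.png

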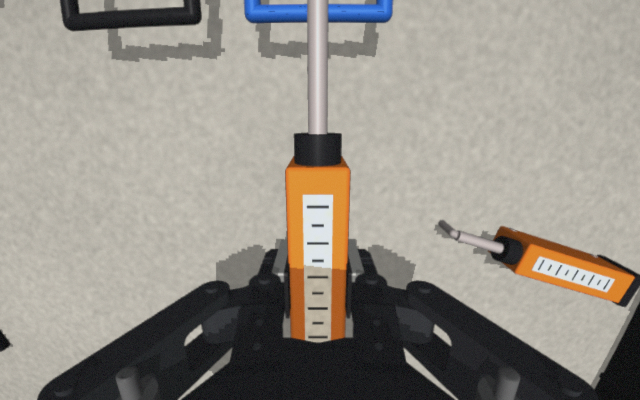

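w4: the hook is on the blue handle, with the rod at column 317 crossing the bar (row ≈12) between the arms. Force along the pull is rising. I'll pull on in small steps, watching for red at the mouth (row ≈133).

```bash
cat >> h.py <<'E'
def red(c,im):
    h=cv2.cvtColor(im,cv2.COLOR_BGR2HSV); s=h[90:150,311:325]
    m=(((s[...,0]<6)|(s[...,0]>172))&(s[...,1]>130)&(s[...,2]>50)).mean(1)
    r=np.nonzero(m>.4)[0]+90
    if not len(r): return None
    T=env.get_tcp_pos(); X=[(onz(c,(318,y),T[2]+.023)[:2]-T[:2])@u for y in(r.min()-.5,r.max()+.5)]
    return int(r.min()),int(r.max()),X
E
python3 - <<'E'
from h import *
f0=np.load('f0.npy')
for s in(-.024,-.027,-.029,-.031,-.0325):
    env.movel(tcp(s,.0265),None,speed=.03); env.wait(.15)
    F=np.mean([(env.wait(.02),env.get_wrist_force()-f0)[1] for _ in range(8)],0)
    im,c=see('wrist','p.png'); rr=red(c,im); print(round(env.get_clock(),2),s,(F[:2]@u).round(2),F.round(2),rr)
    if rr and rr[1]-rr[0]>=4: break
cv2.imwrite('pics/w5.png',cv2.resize(im[60:180,260:380],(600,600),interpolation=cv2.INTER_NEAREST))
E
```

```text
14.14 -0.024 9.27 [ 9.14  1.62 -1.33] None
14.72 -0.027 9.55 [ 9.42  1.62 -1.78] None
15.31 -0.029 9.98 [ 9.83  1.84 -2.07] None
15.89 -0.031 10.0 [ 9.84  1.88 -1.87] None
16.48 -0.0325 10.35 [10.18  1.93 -1.82] None
```

View pics/w5.png

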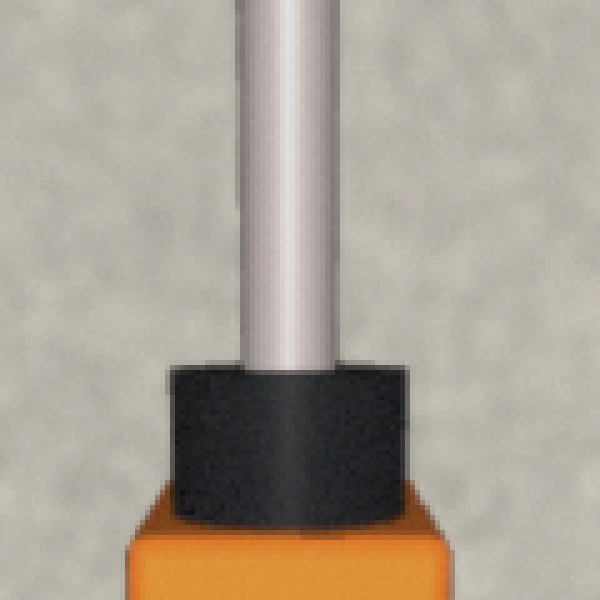

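w5: bare steel rod at the mouth (row ≈134), no red yet, and the gauge hasn't slipped in the grip. I'll continue in 1 mm steps.

```bash
python3 - <<'E'
from h import *
f0=np.load('f0.npy')
for s in np.arange(-.034,-.047,-.001):
    env.movel(tcp(s,.0265),None,speed=.03); env.wait(.15)
    F=np.mean([(env.wait(.02),env.get_wrist_force()-f0)[1] for _ in range(5)],0)
    im,c=see('wrist','p.png'); rr=red(c,im); print(round(env.get_clock(),2),round(s,4),(F[:2]@u).round(2),((env.get_tcp_pos()[:2]-b)@u).round(4),rr)
    if F[:2]@u>12 or (rr and rr[1]-rr[0]>=3): break
cv2.imwrite('pics/w6.png',cv2.resize(im[60:180,260:380],(600,600),interpolation=cv2.INTER_NEAREST))
E
```

```text
17.01 -0.034 10.62 -0.1341 None
17.54 -0.035 10.56 -0.135 (132, 134, [np.float64(0.06513035279012737), np.float64(0.06394271943081871)])
18.07 -0.036 11.12 -0.1359 (130, 134, [np.float64(0.06587680150630186), np.float64(0.06390086507062005)])
```

View pics/w6.png

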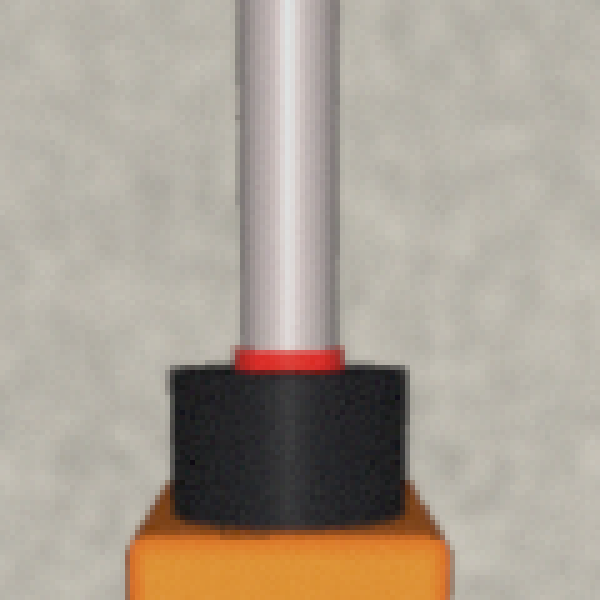

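w6: the red band's front edge is about 2 mm outside the mouth (rows 130–134), so the draw is ≈39 mm. One more millimetre centres it.

```bash
python3 - <<'E'
from h import *
f0=np.load('f0.npy')
env.movel(tcp(-.037,.0265),None,speed=.02)
for k in range(3):
    env.wait(.3); im,c=see('wrist','w7.png'); print(env.get_clock(),red(c,im),((env.get_wrist_force()-f0)[:2]@u).round(2),env.get_grip_force(),((env.get_tcp_pos()[:2]-b)@u).round(4))
sd=env.capture('side')
cv2.imwrite('pics/w8.png',np.hstack([cv2.resize(im[90:150,290:350],(400,400),interpolation=cv2.INTER_NEAREST),cv2.resize(sd[150:230,300:380],(400,400),interpolation=cv2.INTER_CUBIC)]))
E
```

```text
18.675 (128, 134, [np.float64(0.06668255788157731), np.float64(0.06392041308555448)]) 11.45 98.27097415924072 -0.1369
19.025 (128, 134, [np.float64(0.06670788449061935), np.float64(0.06394530994835307)]) 11.64 98.27174305915833 -0.1369
19.375 (128, 134, [np.float64(0.06667202113787905), np.float64(0.06390946853320169)]) 10.98 98.27248334884644 -0.1369
```

View pics/w8.png

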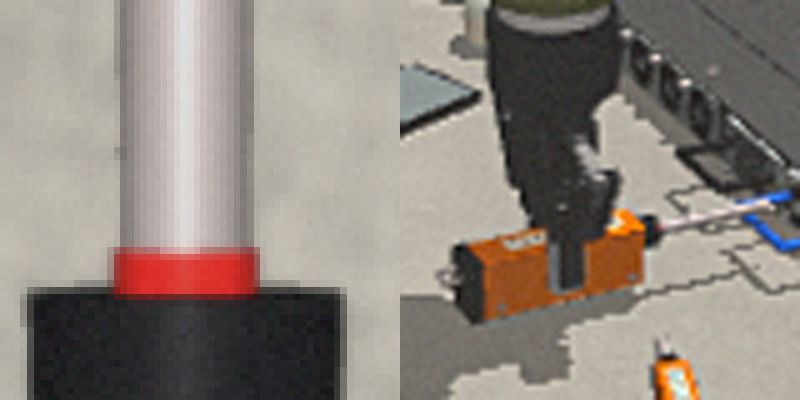

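The red shows 2.8 mm (half the 6 mm band) and holds steady, with the gauge level and its hook on the blue bar. Handing in.

```bash
python3 -c "
from workcell import env
print(env.sign_off())"
```

```text
the job is handed in; nothing more can be done
None
```

The pull test was handed in at about 19 s: the gauge is hooked on the blue handle and held steady, with about 2.8 mm of the 6 mm red band showing at the mouth (a draw of roughly 40 mm). The wrist read about 11–11.6 N against the nominal 12 N.

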